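# Tighten the panel press to its click and tally it

### The arm

A 6-joint arm with a two-finger parallel gripper is mounted at the origin on the work surface. World frame = base frame: x ahead of the robot, y to its left, z up, the work surface at z = 0. Lengths are in m, angles in rad, forces in N, time in s.
With the tool pointing down it reaches from about 0.425 to 0.95 m from the base axis. Payload 3.5 kg.
Tool frame: the origin (TCP) lies midway between the tips of the shut fingers; the grasp point (between the pads) lies 19 mm behind it; z points along the fingers, y is the line along which they close (so a half turn about z gives the same grasp; the last joint's range is limited). The gripper opens to 85 mm and grips with 20 to 120 N. Pads are 22 mm wide; open, the fingers measure 114 mm over their backs; the gripper's body (76 mm by 85 mm) begins 54 mm behind the grasp point. The pads swing forward as they close: fully open they stand 13 mm farther back than shut.
Start: joints at [1.058, 0.286, 1.577, -0, 1.279, -0.15], TCP at [0.24, 0.631, 0.231] pointing down, gripper open.
Joint ranges: [-2.77, 2.77], [-0.9, 2.22], [0.21, 2.48], [-1.53, 4.67], [0.24, 2.81], [-2.84, 2.84]. Speed limits (rad/s): [2.79, 2.79, 3.14, 3.14, 3.14, 3.14].

### API

Orientations are given as a unit quaternion [x, y, z, w].
In Python, from plant import ctrl, cams, order gives the robot as it stands.
- The arm moves only by the tool move_arm, never from a script. Its argument "plan" is one flat list of numbers, 7 for each row, row after row: the shift along the world's x, y, z in mm, then the turn, a rotation vector about the world's x, y, z in degrees, then the finger opening in mm, from 0 to 85.4. A call has 1 to 12 rows; each row shifts and turns the commanded pose from where the row before left it; what a row does not reach is not made up. A row lasts 1/10 s, in which the tool goes at most 50 mm and 8.59 degrees, less where a joint would pass 70% of its speed; a pose out of reach is approached as far as the arm can. A call is refused whole if a number of a shift passes 50 or a number of a turn 8.59, either way. A call with a gripper value outside its range is refused whole. The fingers move at their own pace and stop on an object; "newtons" is the grip in N (left out, the last holds). Time passes only in rows, so rows that do not move let the fingers close. It gives the time, the measured TCP pose, the force, the opening and the grip force at its end, in the units of the state.
- ctrl.get_state(): the state, without advancing time (a new reading comes with each control period).
- cams.read_camera(name): name is "scene" or "top" or "wrist"; returns a dict with "color" (420x560x3 uint8, red, green, blue), "fov_y" (degrees; the focal length in pixels is half the picture's height over the tangent of half this angle, whatever the lens; pixels are square), "cx", "cy" (the principal point, pixels), "origin" and "orientation" of the camera in the world; the wrist camera has in their place "T_tool_cam" (4x4, takes a point from camera to tool coordinates, whose origin is the TCP and whose axes are the flange's). Camera axes: x right, y up, looking along -z (the intrinsics and any distortion apply to the point x, -y, -z); pixel columns grow to the right and rows downward; lengths in m; the calibration is good to about 2 mm. A picture is of the moment at which its call begins: read the wrist's pose just before it. There is no depth.
- order.sign_off(): hands the job in; it is judged then, once.
The state is a dict: "time": time; "qpos": joint angles; "dq": joint speeds; "joint_efforts": joint torques, N m; "eef_pos": TCP position; "tcp_rot": TCP orientation; "contact_force": force on the tool from outside, world axes, zero at the start; "wrist_torque": the same for the moment, N m; "opening": opening from 0.0 (shut) to 1.0 (fully open); "finger_force": force on a finger pad.
Only numpy, scipy, OpenCV 4.12 (cv2) and the standard library are available. Lean on these libraries where they do the work, as an engineer would, in place of code of your own. Each camera call takes 0.05 s, during which the arm holds its last target. There are 200 camera calls.

### The job

A glued painting panel sits in the small screw press. Turn the round knob on top of the press clockwise (seen from above) until its ratchet slips and clicks, then count the pressing on the tally counter: push the counter's lever all the way to its stop and let it spring back. Leave the press tight and do not shift the other things on the table.

Things in the scene. Friction and masses are not known exactly. Their poses are not given: they have to be found in the camera images.
- press: Grey screw press fixed to the table: base 170 x 180 x 22 mm, two steel columns 146 mm apart along its y, a crosshead 50 x 180 mm whose top is 152 mm above the table (nuts and screw collar reach 162 mm). A wood panel lies under its aluminium pressing plate. Origin: underside of the base, on the vertical screw axis. Its place and yaw differ each time.
- knob_grip (a point): Mid-height of the black fluted knob on top of the press, on the screw axis, 208 mm above the table; z up, x turns with the knob. Knob: upright cylinder 50 mm in diameter, 186 to 226 mm above the table, free all round. It turns in place, easily (0.05 N m) until the plate meets the panel, then slips at up to 0.23 N m, a click every 30 degrees. More slip does no harm; turning back loosens the press.
- spindle (a joint): Rotation of the press screw in rad, growing clockwise seen from above; the plate sinks 20 mm per turn. 3.0 = the plate is tight on the panel. It starts 0.8 to 1.9 rad short of that and stays where it is left.
- knob (a joint): Slip of the knob relative to the screw in rad, growing clockwise seen from above. 0 at the start; stays near 0 until the screw is tight, then grows as the knob is turned on. The first tooth is crested at 0.26 and clicks home by 0.5; the next ones follow every 0.52.
- plate_top (a point): Centre of the upper face of the aluminium pressing plate (130 x 100 x 12 mm), 70 mm above the table when tight on the panel, up to 6 mm higher at the start.
- counter: Grey tally counter fixed to the table: box 130 x 110 mm, top 50 mm above the table, on a flange 150 x 130 x 6 mm. Four white number wheels on its front (-x) face. Origin: centre of the underside; x points from front to back. The lever's vertical pivot stands at x = +35 mm, y = 0 of this frame. Its place and yaw differ each time.
- lever_post (a point): Point on the axis of the round steel thumb post at the end of the counter's lever, 92 mm above the table. The post is 16 mm in diameter and stands from 58 to 112 mm above the table, 85 mm from the pivot; the lever arm is 14 mm wide, 58 to 64 mm above the table. Swings horizontally with the lever.
- lever (a joint): Swing of the lever in rad, growing counter-clockwise seen from above. At rest, 0, the arm points from the pivot to the counter's front, 0.5 rad to the +y side of its -x direction; at its stop, 1.0, 0.5 rad to the -y side. A spring returns it to 0: about 0.7 N at the post at the start, 1.7 N at the stop.
- mug: Bystander, loose: white mug with a handle, 80 mm diameter without it, 95 mm tall. Origin: centre of the underside.
- tape: Bystander, loose: roll of tape lying flat, 104 mm diameter, 25 mm high. Origin: centre of the underside.
- glue: Bystander, loose: white glue bottle, 64 mm diameter, 150 mm tall. Origin: centre of the underside.
- paint_jar: Bystander, loose: pale jar with a white lid, 72 mm diameter, 90 mm tall. Origin: centre of the underside.
- brush: Bystander, loose: flat paint brush with a wooden handle, about 200 mm long, lying on the table. Origin: underside.
- sketchbook: Bystander, loose: black sketchbook 210 x 150 x 22 mm. Origin: centre of the underside.
- block: Bystander, loose: cork sanding block 100 x 70 x 30 mm. Origin: centre of the underside.
Not all that is in view belongs to the job. What is shaped like the counter but pink or yellow is not meant.

How it is judged:
On the way, in this order (a step that is already met when the one before it is completed fails the run):
1. the press is tight and its ratchet has slipped past the first click (value of joint spindle above 2.9 rad and value of joint knob above 0.3 rad), for 0.1 s.
2. the counter's lever is swung to its stop (value of joint lever above 0.93 rad), for 0.05 s.
At the end, for the whole second after the job is handed in: the press screw is still tight (within 0.15 rad of its end), the ratchet slipped past its first click, the lever sprung back within 0.08 rad of rest (value of joint spindle above 2.85 rad and value of joint knob above 0.25 rad and value of joint lever below 0.08 rad); the robot touches nothing.
It fails at once if a bystander is shifted by more than 30 mm (distance of any of mug, tape, glue, paint_jar, brush, sketchbook, block from where it was at the start of the episode above 0.03 m).
It also fails if it takes over 67 s, if anything falls off the work surface, if the arm or the gripper's body presses on something with over 40 N, if the wrist force passes 120 N, or if a joint passes its speed limit or range.

## Working session

There is one attempt and no reset: what is moved stays moved. The work goes in short steps, Python scripts to look and compute and a tool call to move; the robot and the scene stay as the last step left them, time stands still between calls to the robot, and variables do not carry over. Pictures are saved under pics/ and viewed, at most 10 in all, crops included, and the job is handed in when it is done.

Besides the shell and the picture viewer there is one more tool, called after "Call:" as name(argument=value, ...) on one line, values as JSON. move_arm: Moves the arm, as the interface text tells. Its arguments: {"type":"object","properties":{"plan":{"type":"array","items":{"type":"number"}},"newtons":{"type":"number"}},"required":["plan"]}

```bash
ls; mkdir -p pics; python3 - <<'E'
from plant import ctrl,cams
import cv2,numpy as np,pickle
s=ctrl.get_state();print({k:np.round(v,3) for k,v in s.items()})
d={}
for n in("scene","top","wrist"):
    r=cams.read_camera(n);d[n]=r
    print(n,{k:np.round(v,4).tolist() if not isinstance(v,str) else v for k,v in r.items() if k!="color"})
    cv2.imwrite(f"pics/{n}0.png",r["color"][...,::-1])
pickle.dump((s,d),open("d0.pkl","wb"))
E
```

```text
pics
{'time': np.float64(0.0), 'qpos': array([ 1.058,  0.287,  1.578, -0.   ,  1.279, -0.15 ]), 'dq': array([-0.   , -0.   ,  0.   , -0.001,  0.001,  0.   ]), 'joint_efforts': array([ 1.0000e-03, -4.0599e+01, -2.9263e+01, -0.0000e+00,  6.0000e-03,
       -0.0000e+00]), 'eef_pos': array([0.239, 0.631, 0.23 ]), 'tcp_rot': array([ 0.18 ,  0.984, -0.001, -0.   ]), 'contact_force': array([ 0.413,  0.749, -0.03 ]), 'wrist_torque': array([ 0.017, -0.027,  0.008]), 'finger_force': np.float64(0.0), 'opening': np.float64(1.0)}
scene {'fov_y': 54.1883, 'cx': 286.1216, 'cy': 205.887, 'origin': [1.5229, 0.4909, 0.929], 'orientation': [0.2528, 0.3893, 0.746, 0.4775]}
top {'fov_y': 54.0019, 'cx': 283.5908, 'cy': 212.0925, 'origin': [0.2037, 0.0201, 1.5531], 'orientation': [0.0742, -0.0755, -0.6924, 0.7137]}
wrist {'fov_y': 59.2376, 'cx': 286.5475, 'cy': 205.3747, 'T_tool_cam': [[0.001, 0.9467, 0.3221, 0.0832], [1.0, -0.0003, -0.002, -0.0001], [-0.0018, 0.3221, -0.9467, -0.1426], [0.0, 0.0, 0.0, 1.0]]}
```

View pics/top0.png

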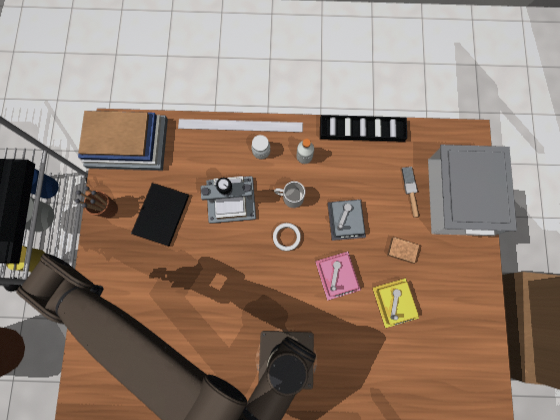

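View pics/scene0.png

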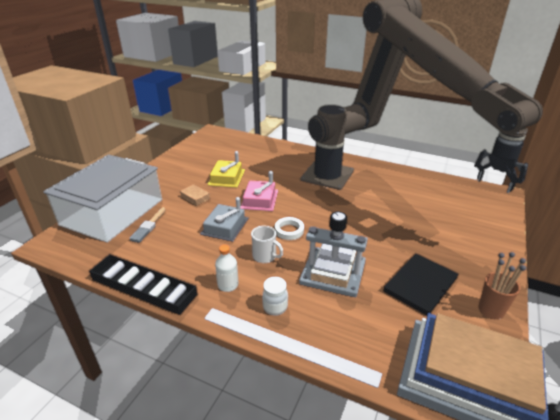

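The top view shows the knob at about (224,185) and the grey counter at about (347,218), with its lever post near (350,207). The scene view shows the knob at (338,221) and the grey counter at (224,220), post at (239,203). Next I cast rays.

```bash
cat > h.py <<'E'
import numpy as np,cv2,pickle
from scipy.spatial.transform import Rotation as R
def cam(r,s=None):
    if "T_tool_cam" in r:
        T=np.array(r["T_tool_cam"]);Rt=R.from_quat(s["tcp_rot"]).as_matrix()
        return Rt@T[:3,:3],Rt@T[:3,3]+s["eef_pos"]
    return R.from_quat(r["orientation"]).as_matrix(),np.array(r["origin"])
def f(r): return 210/np.tan(np.radians(r["fov_y"])/2)
def ray(r,uv,s=None):
    M,o=cam(r,s);u,v=uv
    d=M@np.array([(u-r["cx"])/f(r),-(v-r["cy"])/f(r),-1.]);return o,d
def plane(r,uv,z,s=None):
    o,d=ray(r,uv,s);return o+d*(z-o[2])/d[2]
def proj(r,p,s=None):
    M,o=cam(r,s);q=M.T@(np.array(p)-o);return np.array([r["cx"]+f(r)*q[0]/-q[2],r["cy"]-f(r)*q[1]/-q[2]])
def snap(n,name=None):
    from plant import ctrl,cams
    s=ctrl.get_state();r=cams.read_camera(n)
    if name: cv2.imwrite(f"pics/{name}.png",r["color"][...,::-1])
    return s,r
E
python3 - <<'E'
from h import *
s,d=pickle.load(open("d0.pkl","rb"));t,sc=d["top"],d["scene"]
print({k for k in t})
print("knob top",plane(t,(224,184.5),.226),"scene",plane(sc,(338.5,219),.215))
print("post",plane(t,(350,207),.112),"scene",plane(sc,(239,200),.112))
a=t["color"][150:250,190:390];b=sc["color"][190:300,190:400]
k=np.hstack([cv2.resize(a,(800,400),interpolation=2)]);k2=cv2.resize(b,(800,419),interpolation=2)
cv2.imwrite("pics/c1.png",k[...,::-1])
for n,p in dict(mug=(295,195),jar=(261,147),glue=(306,150),tape=(287,236)).items():print(n,plane(t,p,.05))
E
```

```text
{'origin', 'cx', 'cy', 'orientation', 'color', 'fov_y'}
knob top [0.57765959 0.22363985 0.226     ] scene [0.5794785  0.23181475 0.215     ]
post [ 0.54020726 -0.21562617  0.112     ] scene [ 0.48500239 -0.16425667  0.112     ]
mug [ 0.59463314 -0.01881139  0.05      ]
jar [0.78178222 0.1170094  0.05      ]
glue [ 0.77505054 -0.05692553  0.05      ]
tape [0.43782008 0.00691605 0.05      ]
```

View pics/c1.png

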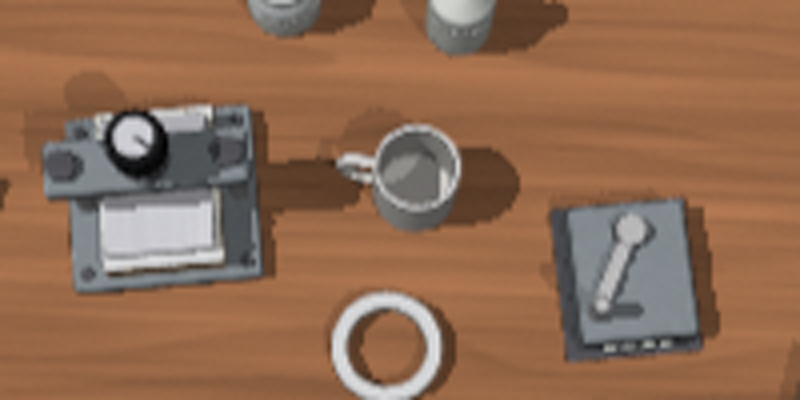

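The crop shows the knob centre at crop (135,142), the counter's pivot at (630,230), the lever post at about (602,302) and the number wheels on the bottom edge. Next I move above the knob.

Call:
move_arm(plan=[28, -34, 8, 0, 0, 0, 85, 28, -34, 8, 0, 0, 0, 85, 28, -34, 8, 0, 0, 0, 85, 28, -34, 8, 0, 0, 0, 85, 28, -34, 8, 0, 0, 0, 85, 28, -34, 8, 0, 0, 0, 85, 28, -34, 8, 0, 0, 0, 85, 28, -34, 8, 0, 0, 0, 85, 28, -34, 6, 0, 0, 0, 85, 28, -34, 0, 0, 0, 0, 85, 28, -34, 0, 0, 0, 0, 85, 28, -30, 0, 0, 0, 0, 85])

```text
time: 1.35
eef_pos: [0.5763, 0.2252, 0.3011]
tcp_rot: [0.181, 0.984, -0.0, -0.0]
contact_force: [-0.2, 1.0, -0.6]
opening: 1.0
finger_force: 0.0
```

```bash
python3 - <<'E'
from h import *
s,r=snap("wrist","w1")
print(s["time"],s["eef_pos"],s["tcp_rot"],s["qpos"],s["wrist_torque"],s["contact_force"])
pickle.dump((s,r),open("d1.pkl","wb"))
print(proj(r,[.578,.226,.226],s))
E
```

```text
1.35 [0.57631037 0.22522388 0.3011287 ] [ 1.80690194e-01  9.83540049e-01 -7.33631503e-05 -1.41337175e-04] [ 2.08763911e-01  1.18945822e-01  1.64434125e+00 -2.86224574e-05
  1.37862283e+00 -9.98650638e-01] [ 0.05032669 -0.04967033  0.00706128] [-0.24344828  0.9901688  -0.62468992]
[288.04955892 221.11735051]
```

View pics/w1.png

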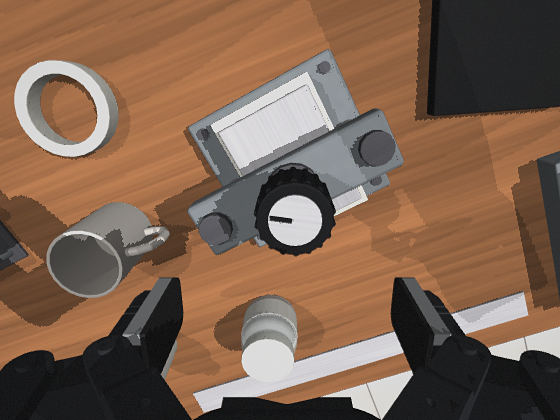

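The wrist view shows the knob's white cap centred near (297,219), a mug at left and the paint jar beyond the press. I fit the cap.

```bash
python3 - <<'E'
from h import *
s,r=pickle.load(open("d1.pkl","rb"))
_,d=pickle.load(open("d0.pkl","rb"))
def cap(r,box,z,s=None):
    x0,y0,x1,y1=box;g=cv2.cvtColor(r["color"][y0:y1,x0:x1],cv2.COLOR_RGB2GRAY)
    m=(g>170).astype(np.uint8);m=cv2.morphologyEx(m,cv2.MORPH_CLOSE,np.ones((9,9)))
    c=max(cv2.findContours(m,0,2)[0],key=cv2.contourArea);e=cv2.fitEllipse(c)
    uv=np.array(e[0])+[x0,y0];print(uv,e[1],plane(r,uv,z,s))
cap(r,(258,180,335,256),.226,s)
t=d["top"]
for uv,z in (((190+602/4,150+300/4),.112),((190+631/4,150+231/4),.064)):
    p=plane(t,uv,z);print(uv,p,proj(d["scene"],p),proj(r,p,s))
E
```

```text
[294.64662933 220.12080765] (49.19379425048828, 52.88262176513672) [0.57884794 0.23013018 0.226     ]
(340.5, 225.0) [ 0.47348127 -0.18156741  0.112     ] [236.42449604 197.2527837 ] [-146.92270277  223.80975374]
(347.75, 207.75) [ 0.54830371 -0.21511999  0.064     ] [218.45404505 216.79778983] [-78.38522831 274.34124416]
```

Call:
move_arm(plan=[3, 5, 0, 0, 0, 0, 85, 0, 0, -30, 0, 0, 0, 85, 0, 0, -30, 0, 0, 0, 85, 0, 0, -30, 0, 0, 0, 85, 0, 0, -28, 0, 0, 0, 85, 0, 0, 0, 0, 0, 0, 40, 0, 0, 0, 0, 0, 0, 40, 0, 0, 0, 0, 0, 0, 40, 0, 0, 0, 0, 0, 0, 40, 0, 0, 0, 0, 0, 0, 40, 0, 0, 0, 0, 0, 0, 40], newtons=50)

```text
time: 2.5
eef_pos: [0.5778, 0.2306, 0.1856]
tcp_rot: [0.18, 0.984, -0.002, -0.001]
contact_force: [-5.3, -5.8, 0.9]
opening: 0.572
finger_force: 52.6
```

```bash
python3 - <<'E'
from h import *
s,r=snap("wrist","w2")
print(s["opening"]*85.4,s["eef_pos"],s["qpos"][5],s["wrist_torque"],s["contact_force"])
E
```

```text
48.883150939864144 [0.57780461 0.23058224 0.18558923] -0.9890117334398097 [-0.93935349  0.78952231  0.01108606] [-5.25102461 -5.75785454  0.92726921]
```

View pics/w2.png

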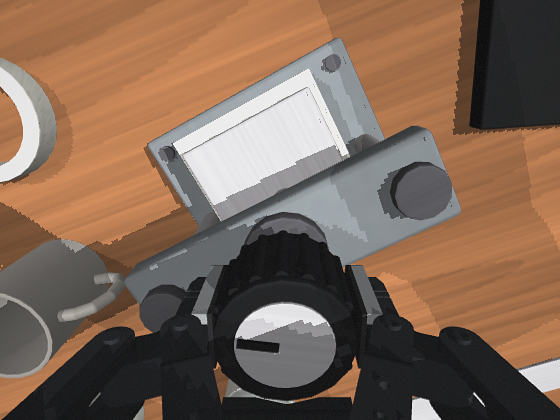

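The knob's pointer is at (258,347) and both pads sit on the flutes, so the grip is good. Now I turn it clockwise.

Call:
move_arm(plan=[-1, -1, 0, 0, 0, -8, 40, 0, 0, 0, 0, 0, -8, 40, 0, 0, 0, 0, 0, -8, 40, 0, 0, 0, 0, 0, -8, 40, 0, 0, 0, 0, 0, -8, 40, 0, 0, 0, 0, 0, -8, 40, 0, 0, 0, 0, 0, -8, 40, 0, 0, 0, 0, 0, -8, 40, 0, 0, 0, 0, 0, -8, 40, 0, 0, 0, 0, 0, 0, 40])

```text
time: 3.55
eef_pos: [0.5791, 0.2312, 0.1856]
tcp_rot: [0.724, 0.69, 0.002, 0.002]
contact_force: [3.0, -0.4, -1.5]
opening: 0.575
finger_force: 52.6
```

```bash
python3 - <<'E'
from h import *
s,r=snap("wrist","w3")
print(s["opening"]*85.4,s["eef_pos"],s["qpos"][5],s["wrist_torque"],s["contact_force"])
E
```

```text
49.13006284516504 [0.57910345 0.23119126 0.18558314] 0.2664877849043514 [-0.27379311 -0.53490168 -0.04314287] [ 2.95063951 -0.36980219 -1.54355852]
```

Call:
move_arm(plan=[0, 0, 0, 0, 0, -8, 40, 0, 0, 0, 0, 0, -8, 40, 0, 0, 0, 0, 0, -8, 40, 0, 0, 0, 0, 0, -8, 40, 0, 0, 0, 0, 0, -8, 40, 0, 0, 0, 0, 0, -8, 40])

```text
time: 4.2
eef_pos: [0.5799, 0.2304, 0.1857]
tcp_rot: [0.942, 0.336, 0.003, 0.002]
contact_force: [5.5, -3.8, -1.3]
opening: 0.571
finger_force: 52.7
```

```bash
python3 - <<'E'
from h import *
s,r=snap("wrist","w4")
print(s["opening"]*85.4,s["eef_pos"],s["qpos"][5],s["wrist_torque"],s["contact_force"])
E
```

```text
48.73786542255413 [0.57989773 0.23044302 0.18565838] 1.103068691254977 [-0.60129163 -0.85917791  0.22702922] [ 5.53993294 -3.80772015 -1.32282873]
```

Call:
move_arm(plan=[0, 0, 0, 0, 0, -8, 40, 0, 0, 0, 0, 0, -8, 40, 0, 0, 0, 0, 0, -8, 40])

```text
time: 4.55
eef_pos: [0.5801, 0.2299, 0.1856]
tcp_rot: [0.991, 0.132, 0.003, 0.002]
contact_force: [6.6, -5.6, -1.2]
opening: 0.575
finger_force: 52.8
```

```bash
python3 - <<'E'
from h import *
s,r=snap("wrist","w5")
print(s["opening"]*85.4,s["eef_pos"],s["qpos"][5],s["wrist_torque"],s["contact_force"])
E
```

```text
49.08274902845616 [0.58009497 0.2298638  0.18562976] 1.523462388023849 [-0.7429801  -0.76520397  0.97125153] [ 6.59126778 -5.57442907 -1.21360845]
```

Call:
move_arm(plan=[0, 0, 0, 0, 0, -8, 40, 0, 0, 0, 0, 0, -8, 40, 0, 0, 0, 0, 0, -8, 40, 0, 0, 0, 0, 0, 0, 40])

```text
time: 5.0
eef_pos: [0.58, 0.2294, 0.1856]
tcp_rot: [0.997, -0.076, 0.003, 0.001]
contact_force: [5.8, -5.2, -1.6]
opening: 0.575
finger_force: 52.8
```

```bash
python3 - <<'E'
from h import *
s,r=snap("wrist","w6")
print(s["opening"]*85.4,s["eef_pos"],s["qpos"][5],s["wrist_torque"],s["contact_force"])
E
```

```text
49.11937992980018 [0.58003702 0.22941998 0.18561956] 1.9412292744394155 [-0.96944276 -0.68596331 -0.07087107] [ 5.84853419 -5.23274031 -1.63519534]
```

View pics/w6.png

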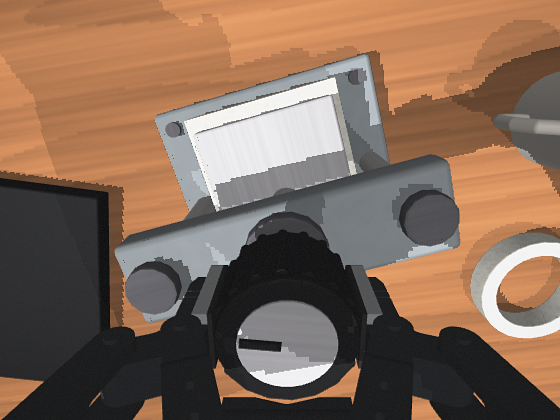

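The pointer stayed aligned with the pads, so there was no finger slip. The turn came to 168° in total, more than the worst case of 138°, and the torque peaked and then dropped. I release and go over the counter.

Call:
move_arm(plan=[0, 0, 0, 0, 0, 0, 85, 0, 0, 0, 0, 0, 0, 85, 0, 0, 0, 0, 0, 0, 85, 0, 0, 0, 0, 0, 0, 85, 0, 0, 20, 0, 0, 0, 85, 0, 0, 40, 0, 0, 0, 85, 0, 0, 40, 0, 0, 0, 85])

```text
time: 5.75
eef_pos: [0.5766, 0.2312, 0.2833]
tcp_rot: [0.997, -0.076, -0.001, 0.0]
contact_force: [1.0, -0.1, 0.3]
opening: 0.996
finger_force: 0.0
```

Call:
move_arm(plan=[-9, -40, 0, 0, 0, 0, 85, -11, -40, 0, 0, 0, 0, 85, -11, -40, 0, 0, 0, 0, 85, -11, -40, 0, 0, 0, 0, 85, -11, -40, 0, 0, 0, 0, 85, -11, -40, 0, 0, 0, 0, 60, -11, -40, -10, 0, 0, 0, 50, -11, -40, -20, 0, 0, 0, 50, -11, -40, -20, 0, 0, 0, 50, -10, -40, -20, 0, 0, 0, 50, 0, -10, 0, 0, 0, 0, 50, 0, 0, 0, 0, 0, 0, 50])

```text
time: 6.95
eef_pos: [0.4703, -0.1799, 0.2132]
tcp_rot: [0.997, -0.078, -0.0, -0.0]
contact_force: [0.2, 1.1, 0.2]
opening: 0.582
finger_force: 0.0
```

```bash
python3 - <<'E'
from h import *
s,r=snap("wrist","w7")
print(s["time"],s["opening"]*85.4,s["eef_pos"],s["tcp_rot"],s["qpos"],s["wrist_torque"],s["contact_force"])
pickle.dump((s,r),open("d2.pkl","wb"))
print(proj(r,[.4735,-.1815,.112],s),proj(r,[.548,-.215,.064],s))
E
```

```text
6.95 49.74203363815933 [ 0.47026678 -0.1798733   0.21317634] [ 9.96964802e-01 -7.78521242e-02 -2.63820513e-04 -4.01466238e-04] [-5.67321783e-01 -8.07521323e-02  2.00856798e+00  4.91493515e-04
  1.21462000e+00  1.15916495e+00] [ 0.04959728 -0.05567569 -0.0185902 ] [0.1653766  1.12673842 0.21839426]
[288.73127004 200.42383866] [317.61143681  80.45437021]
```

View pics/w7.png

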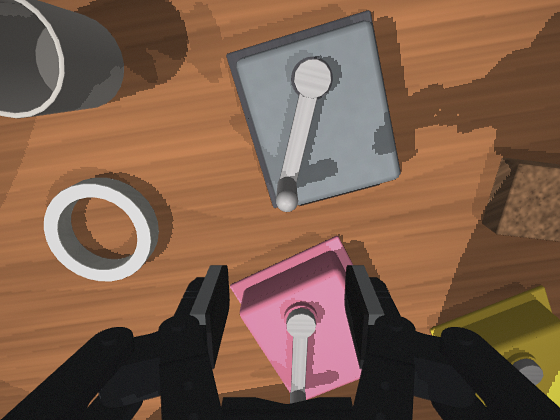

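The post top is at (286,201) and the pivot at (312,77). Both are within about 3 mm of the prediction, so the post is near (0.473,-0.180) and the stop near (0.480,-0.260). I descend around the post.

Call:
move_arm(plan=[2, 0, -25, 0, 0, 0, 50, 0, 0, -25, 0, 0, 0, 50, 0, 0, -25, 0, 0, 0, 50, 0, 0, -25, 0, 0, 0, 50, 0, 0, -20, 0, 0, 0, 50, 0, 0, -15, 0, 0, 0, 50, 0, 0, 0, 0, 0, 0, 30, 0, 0, 0, 0, 0, 0, 30, 0, 0, 0, 0, 0, 0, 30])

```text
time: 7.9
eef_pos: [0.4739, -0.1789, 0.0801]
tcp_rot: [0.997, -0.076, 0.001, 0.001]
contact_force: [-0.4, 0.0, 1.3]
opening: 0.353
finger_force: 0.0
```

```bash
python3 - <<'E'
from h import *
s,r=snap("wrist","w8")
print(s["opening"]*85.4,s["eef_pos"],s["contact_force"])
E
```

```text
30.111186561260844 [ 0.47389911 -0.17889046  0.08007326] [-0.36388436  0.03713157  1.28571222]
```

View pics/w8.png

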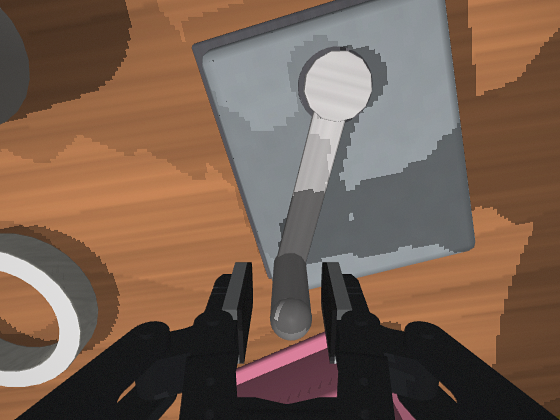

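The post is caged between the pads at (291,318). Now I sweep.

Call:
move_arm(plan=[0, -8, 0, 0, 0, 0, 30, -2, -8, 0, 0, 0, 0, 30, -2, -8, 0, 0, 0, 0, 30, -2, -8, 0, 0, 0, 0, 30, 0, -8, 0, 0, 0, 0, 30, 1, -8, 0, 0, 0, 0, 30, 2, -8, 0, 0, 0, 0, 30, 3, -8, 0, 0, 0, 0, 30, 4, -8, 0, 0, 0, 0, 30, 2, -4, 0, 0, 0, 0, 30, 0, 0, 0, 0, 0, 0, 30])

```text
time: 9.05
eef_pos: [0.479, -0.2556, 0.0783]
tcp_rot: [0.997, -0.077, 0.0, 0.0]
contact_force: [0.2, 1.6, -0.6]
opening: 0.353
finger_force: 0.7
```

Call:
move_arm(plan=[1, -3, 0, 0, 0, 0, 30, 0, 0, 0, 0, 0, 0, 30])

```text
time: 9.25
eef_pos: [0.4799, -0.2579, 0.0784]
tcp_rot: [0.997, -0.077, 0.0, -0.0]
contact_force: [0.6, 1.9, -0.5]
opening: 0.35
finger_force: 1.0
```

Call:
move_arm(plan=[1, -3, 0, 0, 0, 0, 30, 0, 0, 0, 0, 0, 0, 30])

```text
time: 9.45
eef_pos: [0.4811, -0.2608, 0.0784]
tcp_rot: [0.997, -0.077, 0.001, -0.0]
contact_force: [2.4, 3.3, -0.9]
opening: 0.351
finger_force: 1.5
```

Call:
move_arm(plan=[1, -3, 0, 0, 0, 0, 30, 0, 0, 0, 0, 0, 0, 30])

```text
time: 9.65
eef_pos: [0.4823, -0.2638, 0.0784]
tcp_rot: [0.997, -0.077, 0.001, -0.0]
contact_force: [4.2, 4.2, -1.3]
opening: 0.351
finger_force: 2.1
```

Call:
move_arm(plan=[1, -3, 0, 0, 0, 0, 30, 0, 0, 0, 0, 0, 0, 30])

```text
time: 9.85
eef_pos: [0.4837, -0.2666, 0.0785]
tcp_rot: [0.997, -0.077, 0.001, -0.001]
contact_force: [4.1, 5.7, -1.0]
opening: 0.353
finger_force: 2.6
```

Call:
move_arm(plan=[1, -3, 0, 0, 0, 0, 30, 0, 0, 0, 0, 0, 0, 30])

```text
time: 10.05
eef_pos: [0.485, -0.2689, 0.0785]
tcp_rot: [0.997, -0.077, 0.002, -0.001]
contact_force: [6.0, 6.6, -0.7]
opening: 0.349
finger_force: 3.5
```

```bash
python3 - <<'E'
from h import *
s,r=snap("wrist","w9")
print(s["opening"]*85.4,s["eef_pos"],s["contact_force"],s["finger_force"])
E
```

```text
29.785965810169387 [ 0.48500757 -0.26894211  0.07846171] [ 5.97979767  6.61024936 -0.73401546] 3.4648800920695066
```

View pics/w9.png

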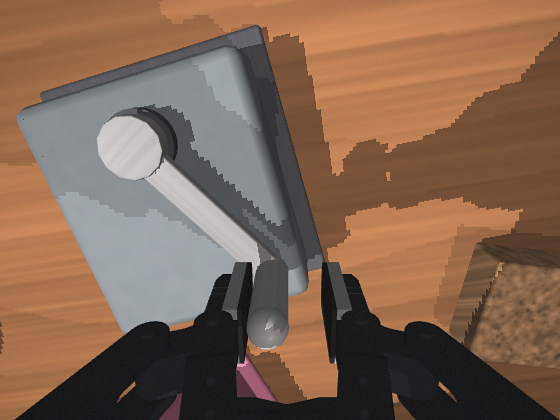

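```bash
python3 - <<'E'
from h import *
from plant import ctrl
s=ctrl.get_state();r=pickle.load(open("d2.pkl","rb"))[1];s0=pickle.load(open("d2.pkl","rb"))[0]
for nm,ss,pv,po in(("rest",s0,(312,77),(286,199)),("now",s,(131,146),(268,328))):
    a=plane(r,pv,.07,ss);b=plane(r,po,.112,ss);e=b-a;print(nm,a,b,np.hypot(*e[:2]),np.arctan2(-e[1],-e[0]))
E
```

```text
rest [ 0.55107851 -0.21079823  0.07      ] [ 0.4748146  -0.17978898  0.112     ] 0.08232713281883178 -0.3861869440776362
now [ 0.5509879  -0.21434664  0.07      ] [ 0.48586231 -0.2624588   0.112     ] 0.08096988651605042 0.6362684514640563
```

The measured swing is 1.02 rad and the force is well above the spring's, so the lever is at its stop. Now I let it return and lift clear.

Call:
move_arm(plan=[-4, 7, 0, 0, 0, 0, 30, -4, 8, 0, 0, 0, 0, 30, -4, 8, 0, 0, 0, 0, 30, -3, 9, 0, 0, 0, 0, 30, -2, 9, 0, 0, 0, 0, 30, -1, 9, 0, 0, 0, 0, 30, 0, 9, 0, 0, 0, 0, 30, 2, 9, 0, 0, 0, 0, 30, 2, 9, 0, 0, 0, 0, 30, 2, 9, 0, 0, 0, 0, 30, 2, 5, 0, 0, 0, 0, 30, 0, 0, 0, 0, 0, 0, 50])

```text
time: 11.3
eef_pos: [0.4737, -0.1783, 0.0783]
tcp_rot: [0.997, -0.076, -0.0, 0.0]
contact_force: [-0.9, -0.2, 0.8]
opening: 0.505
finger_force: 0.0
```

Call:
move_arm(plan=[0, 0, 0, 0, 0, 0, 50, 0, 0, 0, 0, 0, 0, 50, 0, 0, 20, 0, 0, 0, 50, 0, 0, 30, 0, 0, 0, 50, 0, 0, 40, 0, 0, 0, 50, 0, 0, 40, 0, 0, 0, 50, 0, 0, 0, 0, 0, 0, 50, 0, 0, 0, 0, 0, 0, 50])

```text
time: 12.1
eef_pos: [0.474, -0.1796, 0.2097]
tcp_rot: [0.997, -0.077, 0.001, 0.001]
contact_force: [0.9, 0.3, -0.3]
opening: 0.59
finger_force: 0.0
```

```bash
python3 - <<'E'
from h import *
s,r=snap("wrist","w10");t=snap("top","t10")[1]
print(s["time"],s["eef_pos"],s["contact_force"],proj(r,[.4748,-.1798,.112],s))
cv2.imwrite("pics/c10.png",np.hstack([cv2.resize(r["color"],(400,300)),cv2.resize(t["color"],(400,300))])[...,::-1])
E
```

```text
12.1 [ 0.47402953 -0.17963577  0.20968804] [ 0.85383285  0.31030301 -0.31843973] [286.89969483 206.12022565]
```

View pics/c10.png

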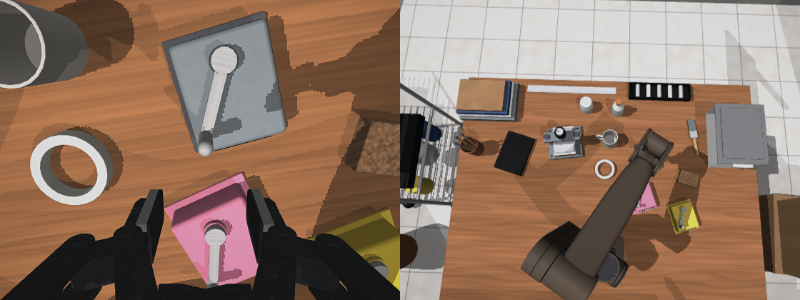

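The lever is back at rest, with the post at (205,148) in the left panel where I predicted. The press and bystanders are where they were, and the arm is clear.

```bash
python3 -c "
from plant import order
print(order.sign_off())"
```

```text
the job is handed in; nothing more can be done
None
```

The job is handed in with no verdict returned: I turned the knob 168° clockwise (138° covers the worst case), pushed the lever to its stop and let it spring back; the last pictures show the bystanders in place and the arm clear.

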